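# Check a rail tenon in the sprung dial gauge

### The job

Check the length of the tenon: pick up the rail that has a tenon cut on its end, plug the tenon into the mortise of the bench gauge and push the rail on against the sprung plunger until its shoulders sit squarely on the steel stop buttons. Keep holding it pressed home there, firmly but without forcing it, so that the dial can be read; the program finishes while the robot is still holding the rail against the stops. Leave the uncut rail where it lies.

Things in the scene. Friction and masses are not known exactly. Their poses are not given: they have to be found in the camera images.
- rail_center (a point): Centre (half-way up) of the body of the tenoned rail, a loose light-wood bar of about 0.14 kg lying on the bench. The body is 130 mm long (x), 38 mm wide (y, grasp across this) and 44 mm high (z): underside 22 mm below this point. A tenon 40 mm long, 14 mm wide, 28 mm high stands out centrally from its +x end.
- tenon_end (a point): Centre of the free end face of the tenon, 105 mm ahead of rail_center along the rail's x.
- shoulder (a point): Point on the rail's long axis in the plane of the shoulders, 65 mm ahead of rail_center along the rail's x.
- tenon_rail: The tenoned rail as a whole; origin at the centre of the underside of its body, axes as rail_center.
- gauge_mouth (a point): Centre of the mortise mouth, in the plane of the stop buttons' faces. x points into the mortise (the direction of insertion, level, roughly away from the robot), y to its left, z up. It is 52 mm above the bench. The mortise is a hole 16.5 mm wide and 31 mm high with a 2 mm chamfer; inside it the sprung plunger's tip stands 28 mm behind this point.
- gauge: The fixed gauge; origin on the bench under gauge_mouth, same axes. Plywood base 100 mm wide, 15 mm thick, from x -165 to 120 mm. On it a dark bed bar, 30 mm wide, x -162 to -4, top 30 mm above the bench: a rail laid on it has its centre level with the mouth. Aluminium mortise block x 3 to 48, 84 mm wide, top 89 mm above the bench; behind it a dial indicator, face up, top 66 mm.
- stop_buttons: The two steel stop buttons, 7 mm across, that stand 3 mm proud of the block 14.5 mm left and right of the mortise; the rail's shoulders meet them when the tenon is fully home. A steady push of 14 to 25 N in all (spring, a little bed friction, the rest on the buttons) holds it firmly home. Origin on the bench under gauge_mouth.
- plunger (a joint): Travel in m of the sprung plunger in the mortise: 0 untouched, grows as the tenon presses it, 0.012 when the shoulders are on the stop buttons (its own travel would go on to 0.017). It pushes back with about 3.6 N at 0 and 9 N at 0.012, and thrusts the rail out again if it is let go.
- uncut_center (a point): Centre (half-way up) of the other rail, loose, same body of 130 x 38 x 44 mm but with plain ends: not to be used or moved.

How it is judged:
On the way, in this order (a step that is already met when the one before it is completed fails the run):
1. the tenon has entered the mouth of the mortise (x of tenon_end in the frame of gauge_mouth above 0.008 m and y of tenon_end in the frame of gauge_mouth between -0.003 and 0.003 m and z of tenon_end in the frame of gauge_mouth between -0.003 and 0.003 m), for 0.05 s.
2. the rail is pressed home on the stop buttons against the plunger (x of shoulder in the frame of gauge_mouth above -0.0015 m and value of joint plunger above 0.0105 m and contact force between tenon_rail and stop_buttons above 1 N and angle between the x axis of rail_center and the x axis of gauge_mouth, either way round below 0.06 rad and contact force between the fingers and tenon_rail above 1 N and y of tenon_end in the frame of gauge_mouth between -0.003 and 0.003 m and z of tenon_end in the frame of gauge_mouth between -0.003 and 0.003 m), for 0.3 s.
At the end, for the whole second after the job is handed in: Still held by the fingers, at rest: shoulders within 1.5 mm of the stop buttons and on them with 1 to 40 N, plunger in 10.5 to 13.5 mm, rail in line with the mortise to 0.06 rad, tenon end within 3 mm of its axis; uncut rail within 30 mm of its start (all of step 2 and value of joint plunger below 0.0135 m and contact force between tenon_rail and stop_buttons below 40 N and linear speed of tenon_rail below 0.01 m/s and distance of uncut_center from where it was at the start of the episode below 0.03 m); the arm keeps its last pose, push and grip.
It fails at once if the uncut rail is shifted (distance of uncut_center from where it was at the start of the episode above 0.03 m).
It also fails if it takes over 54 s, if anything falls off the work surface, if the arm or the gripper's body presses on something with over 40 N, if the wrist force passes 120 N, or if a joint passes its speed limit or range.

### The arm

A 7-joint arm with a two-finger parallel gripper is mounted at the origin on the work surface; the furniture and walls round the work are solid. World frame = base frame: x ahead of the robot, y to its left, z up, the work surface at z = 0. Lengths are in m, angles in rad, forces in N, time in s.
With the tool pointing down it reaches from about 0.425 to 0.875 m from the base axis. Payload 4.7 kg.
Tool frame: the origin (TCP) lies at the very end of the fingers, on their centre line; the grasp point (between the pads) lies 19 mm behind it; z points along the fingers, y is the line along which they close (so a half turn about z gives the same grasp; the last joint's range is limited). The gripper opens to 87 mm and grips with 3 to 60 N. Pads are 19 mm wide; open, the fingers measure 117 mm over their backs; the gripper's body (75 mm by 190 mm) begins 51 mm behind the grasp point.
Start: joints at [-1.274, 0.321, -0.07, 1.45, 0.023, 1.371, -0.057], TCP at [0.181, 0.624, 0.223] pointing down, gripper open.
Joint ranges: [-2.86, 2.86], [-0.3, 2.09], [-1.38, 1.24], [0.06, 2.45], [-1.56, 4.7], [0.09, 2.05], [-2.69, 2.69]. Speed limits (rad/s): [2.57, 2.57, 3.14, 3.14, 3.14, 3.14, 3.14].

### API

Orientations are given as a rotation vector (axis times angle).
In Python, from bench import get_state, get_image, get_calibration, close_job gives the robot as it stands.
- The arm moves only by the shell command python3 -m crank 'ROWS' [FORCE]. ROWS is JSON, a list of rows, each a list of 5 numbers: the opening, from 0 (shut) to 1 (fully open), then the shift along the world's x, y, z in units of 0.2 m (1.0 is 0.2 m), then the turn about the world's z in units of 2 pi rad (1.0 is 2 pi rad). A call has 1 to 5 rows; each row is the pose to reach, as a shift and turn from the pose commanded when the call began, turning the shorter way round; what a row does not reach only later rows make up. A row lasts 1/8 s, in which the tool goes at most 62.5 mm and 10.7 degrees, less where a joint would pass 70% of its speed; a pose out of reach is approached as far as the arm can. A call with a number of a shift or a turn outside -1 to 1 is refused whole. A call with a gripper value outside its range is refused whole. The fingers move at their own pace and stop on an object; FORCE is the grip in N (left out, the last holds). Time passes only in rows, so rows that repeat a pose let the fingers close. It gives the time, the measured TCP pose, the force, the opening and the grip force at its end, in the units of the state.
- get_state(): the state, without advancing time (a new reading comes with each control period).
- get_image(name): name is "side" or "top"; returns the picture (480x640x3 uint8, red, green, blue); there is no depth.
- get_calibration(name): a dict with "fovy" (degrees; the focal length in pixels is half the picture's height over the tangent of half this angle, whatever the lens; pixels are square), "cx", "cy" (the principal point, pixels), "R" (3x3) and "t" (3): a world point X has camera coordinates R X + t. Camera axes: x right, y down, z forward; pixel columns grow to the right and rows downward; lengths in m; the calibration is good to about 2 mm. A picture is of the moment at which its call begins. get_calibration takes no time and is no camera call.
- close_job(): hands the job in; it is judged then, once.
The state is a dict: "time": time; "joint_positions": joint angles; "qd": joint speeds; "joint_torque": joint torques, N m; "position": TCP position; "tool_rot": TCP orientation; "ft_force": force on the tool from outside, world axes, zero at the start; "torque": the same for the moment, N m; "grip_width": opening from 0.0 (shut) to 1.0 (fully open); "grip_force": force on a finger pad.
Only numpy, scipy, OpenCV 4.12 (cv2) and the standard library are available. Lean on these libraries where they do the work, as an engineer would, in place of code of your own. Each camera call takes 0.05 s, during which the arm holds its last target. There are 200 camera calls.

## Working session

There is one attempt and no reset: what is moved stays moved. The work goes in short steps, Python scripts to look and compute and a shell command to move; the robot and the scene stay as the last step left them, time stands still between calls to the robot, and variables do not carry over. Pictures are saved under pics/ and viewed, at most 12 in all, crops included, and the job is handed in when it is done.

```bash
mkdir -p pics; python3 - <<'E'
from bench import *
import cv2
for n in("top","side"):
    cv2.imwrite(f"pics/{n}0.png",get_image(n)[:,:,::-1]); c=get_calibration(n); print(n,c)
s=get_state();print(s['time'],s['position'],s['tool_rot'],s['grip_width'])
E
```

```text
top {'fovy': 56.22218045007511, 'cx': 316.55575171212786, 'cy': 239.92273944587615, 'R': array([[ 0.02537993, -0.99962724, -0.01006193],
       [-0.98617928, -0.0233875 , -0.16402273],
       [ 0.16372626,  0.01408575, -0.98640524]]), 't': array([-0.13817237,  0.51237007,  0.83569661])}
side {'fovy': 51.56996683085268, 'cx': 318.8985364446932, 'cy': 236.46715068578013, 'R': array([[ 0.99830534, -0.0581332 ,  0.00264083],
       [-0.03427894, -0.62412206, -0.78057454],
       [ 0.0470255 ,  0.7791612 , -0.62505713]]), 't': array([-0.53890318, -0.01550901,  0.98705612])}
0.1 [0.18130964 0.62369757 0.22158424] [-4.42692838e-01 -3.11010832e+00  2.65614811e-03] 1.0010682359401322
```

View pics/top0.png

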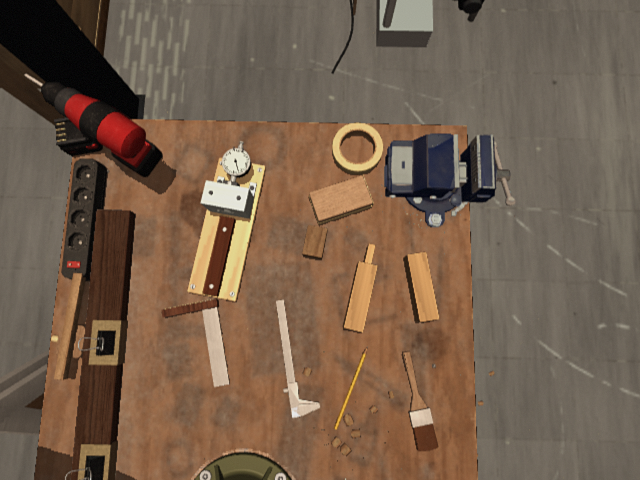

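View pics/side0.png

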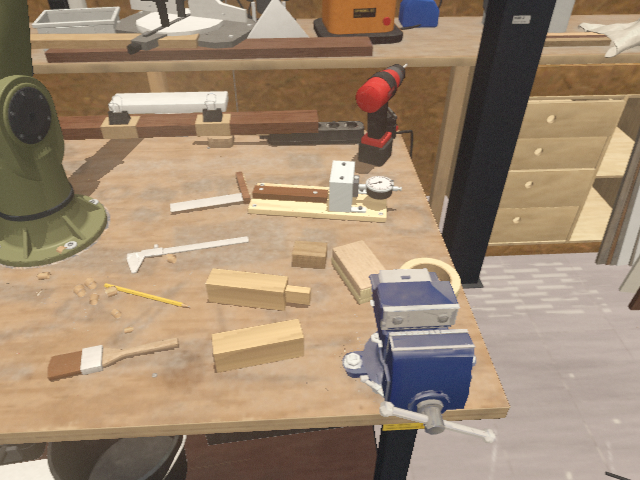

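The top view shows the tenoned rail at about (360,300), with its tenon up at (370,253). The uncut rail is at (422,287), the mortise block at (228,197) and the bed bar at (220,255). I'll segment these next.

```bash
cat > h.py <<'E'
import numpy as np, cv2
from bench import *
def ray(n,u,v):
    c=get_calibration(n);f=240/np.tan(np.radians(c['fovy']/2));R=np.array(c['R']);t=np.array(c['t'])
    return -R.T@t, R.T@np.array([(u-c['cx'])/f,(v-c['cy'])/f,1])
def onz(n,u,v,z):
    o,d=ray(n,u,v);return o+d*(z-o[2])/d[2]
def proj(n,X):
    c=get_calibration(n);f=240/np.tan(np.radians(c['fovy']/2));p=np.array(c['R'])@np.array(X)+c['t']
    return np.array([c['cx']+f*p[0]/p[2],c['cy']+f*p[1]/p[2]])
E
python3 - <<'E'
from h import *
im=cv2.imread('pics/top0.png')
hsv=cv2.cvtColor(im,cv2.COLOR_BGR2HSV)
for p in [(360,300),(369,255),(355,320),(350,240),(395,300),(220,255),(230,195),(340,290),(374,290)]: print(p,hsv[p[1],p[0]])
a=cv2.resize(im[235:345,330:445],None,fx=5,fy=5,interpolation=cv2.INTER_CUBIC)
cv2.imwrite('pics/ra.png',a)
b=cv2.resize(im[140:310,180:280],None,fx=3.5,fy=3.5,interpolation=cv2.INTER_CUBIC)
cv2.imwrite('pics/ga.png',b)
E
```

```text
(360, 300) [ 15 137 214]
(369, 255) [ 16 133 226]
(355, 320) [ 15 139 207]
(350, 240) [ 12 114 127]
(395, 300) [ 12 138 135]
(220, 255) [  8 176  94]
(230, 195) [ 30  15 228]
(340, 290) [ 13 122 140]
(374, 290) [ 12 131 140]
```

View pics/ra.png

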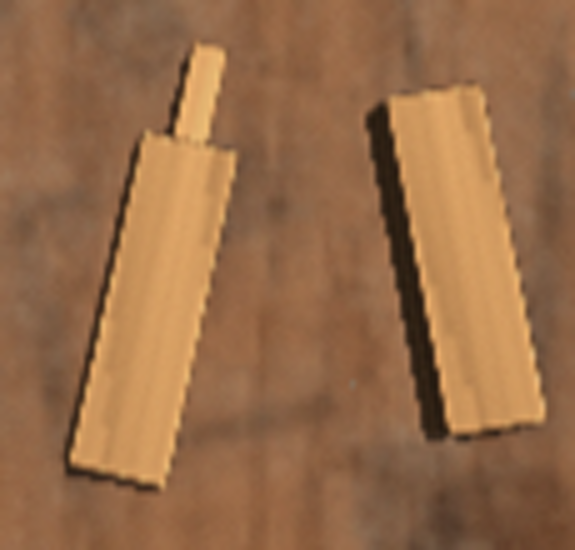

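View pics/ga.png

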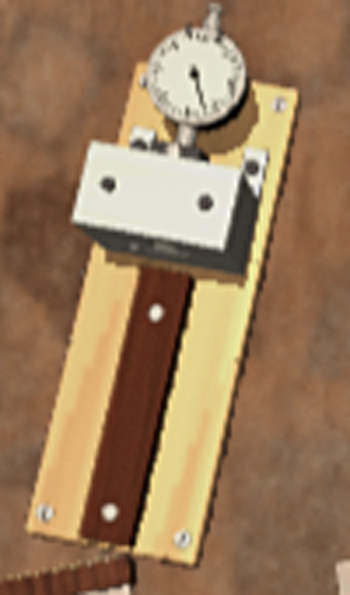

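The crops show the tenoned rail's body with corners at about (359,262), (377,265), (362,333) and (344,328), and its tenon pointing up. The block's top face is white, the bed bar is dark brown, and the plywood base is yellow. Next I'll turn these into positions.

```bash
cat > m.py <<'E'
from h import *
def rect(mask,z,n="top",off=(0,0)):
    c=max(cv2.findContours(mask,cv2.RETR_EXTERNAL,cv2.CHAIN_APPROX_NONE)[0],key=cv2.contourArea)[:,0]
    W=np.array([onz(n,u+off[0],v+off[1],z)[:2] for u,v in c])
    (cx,cy),(w,h),a=cv2.minAreaRect((W*1000).astype(np.float32))
    b=cv2.boxPoints(((cx,cy),(w,h),a)); e=[b[1]-b[0],b[2]-b[1]]; l=max(e,key=np.linalg.norm)
    if l[0]<0:l=-l
    return np.round([cx,cy]),np.round(sorted([w,h]),1),np.degrees(np.arctan2(l[1],l[0])),W
def roi(m,x0,x1,y0,y1):
    r=np.zeros_like(m);r[y0:y1,x0:x1]=m[y0:y1,x0:x1];return r
E
python3 - <<'E'
from m import *
im=cv2.imread('pics/top0.png');h=cv2.cvtColor(im,cv2.COLOR_BGR2HSV)
wood=cv2.inRange(h,(10,80,175),(25,200,255))
k=np.ones((11,11),np.uint8)
r=roi(wood,335,390,235,345)
body=cv2.morphologyEx(r,cv2.MORPH_OPEN,k)
print('body',rect(body,.044)[:3])
ten=cv2.morphologyEx(cv2.subtract(r,cv2.dilate(body,np.ones((3,3)))),cv2.MORPH_OPEN,np.ones((3,3)))
print('tenon',rect(ten,.036)[:3]); print('whole',rect(r,.044)[:3])
print('uncut',rect(roi(wood,395,450,240,330),.044)[:3])
white=roi(cv2.inRange(h,(0,0,180),(180,60,255)),195,258,178,220)
white=cv2.morphologyEx(white,cv2.MORPH_OPEN,np.ones((5,5)))
print('block',rect(white,.089)[:3])
bed=roi(cv2.inRange(h,(0,120,30),(14,255,125)),198,238,217,297)
bed=cv2.morphologyEx(bed,cv2.MORPH_OPEN,np.ones((5,5)))
print('bed',rect(bed,.03)[:3])
base=roi(cv2.inRange(h,(12,60,160),(35,255,255)),185,268,160,305)
base=cv2.morphologyEx(base,cv2.MORPH_OPEN,np.ones((3,3)))
base=cv2.morphologyEx(base,cv2.MORPH_CLOSE,np.ones((31,31)))
print('base',rect(base,.015)[:3])
print('cam',ray('top',0,0)[0],ray('side',0,0)[0])
cv2.imwrite('pics/mask.png',cv2.merge([base,bed+white,body+ten])[140:345,180:450])
E
```

```text
body (array([ 410., -212.]), array([ 36.8, 129.5]), np.float32(-12.101518))
tenon (array([ 494., -230.]), array([12.9, 36.4]), np.float32(-12.079593))
whole (array([ 428., -216.]), array([ 36.8, 168.5]), np.float32(-12.101513))
uncut (array([ 431., -330.]), array([ 36.9, 128.6]), np.float32(10.184815))
block (array([589.,  49.]), array([45.6, 83.3]), np.float32(80.668434))
bed (array([483.,  67.]), array([ 29.1, 158.6]), np.float32(-9.457623))
base (array([542.,  58.]), array([104.5, 284.5]), np.float32(-8.202544))
cam [ 0.37197007 -0.13790923  0.90698557] [ 0.49104148 -0.81008352  0.60628369]
```

View pics/mask.png

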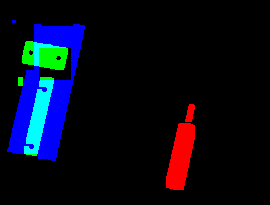

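The measurements agree with the given sizes:
- **Rail:** centre (0.410, -0.212), yaw -12.1°.
- **Mouth:** (0.564, 0.053), yaw about -9.4°. The block and the bed bar give the same answer to within 1 mm.

The closing line is now at 73.8° and has to be at 77.9° over the rail, so it needs a turn of +4.1°. I'll travel high and clear of everything.

```bash
python3 -m crank '[[1,0.5,-0.4,0.4,0],[1,1,-0.8,0.4,0],[1,1,-0.8,0.4,0.0114],[1,1,-0.8,0.4,0.0114],[1,1,-0.8,0.4,0.0114]]' 50; python3 -m crank '[[1,0.2,-0.5,0,0],[1,0.4,-1,0,0],[1,0.4,-1,0,0],[1,0.4,-1,0,0],[1,0.4,-1,0,0]]'; python3 -m crank '[[1,0.1,-1,0,0],[1,0.1,-1,0,0],[1,0.1,-1,0,0],[1,0.1,-1,0,0],[1,0.1,-1,0,0]]'
```

```text
time: 0.72
position: [0.386, 0.4604, 0.3035]
tool_rot: [0.343, 3.12, -0.0]
ft_force: [-0.8, 0.7, -0.2]
grip_width: 1.004
grip_force: 0.0
time: 1.35
position: [0.4621, 0.2622, 0.3024]
tool_rot: [-0.337, -3.123, 0.0]
ft_force: [-0.5, -0.0, 0.6]
grip_width: 0.998
grip_force: 0.0
time: 1.98
position: [0.4813, 0.0657, 0.3025]
tool_rot: [-0.33, -3.124, -0.001]
ft_force: [0.0, 1.1, 0.1]
grip_width: 1.002
grip_force: 0.0
```

```bash
python3 -m crank '[[1,-0.18,-0.7,-0.2,0],[1,-0.18,-0.7,-0.2,0],[1,-0.18,-0.7,-0.2,0],[1,-0.18,-0.7,-0.2,0]]'; python3 -m crank '[[1,-0.175,-0.69,-0.7,0],[1,-0.175,-0.69,-0.7,0],[1,-0.175,-0.69,-0.7,0],[1,-0.175,-0.69,-0.7,0],[1,-0.175,-0.69,-0.7,0]]'
python3 - <<'E'
from h import *
cv2.imwrite('pics/s1.png',cv2.resize(get_image('side')[200:400,120:380,::-1],None,fx=3,fy=3)); print(get_state()['position'])
E
```

```text
time: 2.48
position: [0.4453, -0.0745, 0.2622]
tool_rot: [-0.33, -3.124, -0.001]
ft_force: [-0.0, 0.6, 0.7]
grip_width: 1.003
grip_force: 0.0
time: 3.1
position: [0.4117, -0.2117, 0.1226]
tool_rot: [-0.327, -3.124, -0.0]
ft_force: [-0.3, 0.5, -0.3]
grip_width: 1.0
grip_force: 0.0
[ 0.41242843 -0.21155719  0.12329267]
```

View pics/s1.png

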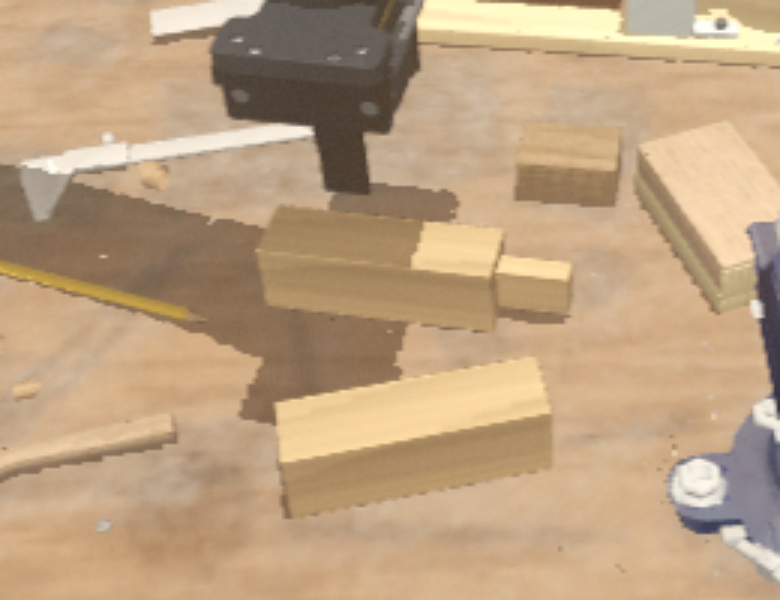

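The side view shows the gripper straddling the rail from above, with the near finger tip at crop (345,190), and both rails undisturbed. Next I descend and grip.

```bash
python3 -m crank '[[1,0,0,-0.2,0],[1,0,0,-0.4,0],[1,0,0,-0.57,0],[1,0,0,-0.57,0]]'; python3 -m crank '[[0.3,0,0,0,0],[0.3,0,0,0,0],[0.3,0,0,0,0],[0.3,0,0,0,0],[0.3,0,0,0,0]]' 50;python3 -m crank '[[0.3,0,0,0,0],[0.3,0,0,0,0]]'
```

```text
time: 3.65
position: [0.4104, -0.2113, 0.0076]
tool_rot: [-0.325, -3.121, -0.001]
ft_force: [0.8, -0.4, 0.6]
grip_width: 1.001
grip_force: 0.0
time: 4.28
position: [0.4105, -0.2138, 0.0088]
tool_rot: [0.331, 3.124, 0.0]
ft_force: [0.3, 0.1, -0.2]
grip_width: 0.519
grip_force: 0.0
time: 4.53
position: [0.4104, -0.2138, 0.0086]
tool_rot: [-0.331, -3.124, -0.0]
ft_force: [-0.8, 0.4, 1.4]
grip_width: 0.437
grip_force: 50.0
```

Gripped at 38 mm. Next I lift it and carry it to about 25 mm in front of the mouth.

```bash
python3 -m crank '[[0.3,0,0,0.2,0],[0.3,0,0,0.5,0],[0.3,0,0,0.5,0.0075],[0.3,0,0,0.5,0.0075]]'; python3 -m crank '[[0.3,0.05,0.2,0,0],[0.3,0.05,0.45,0,0],[0.3,0.1,0.75,0,0],[0.3,0.125,1,0,0],[0.3,0.125,1,0,0]]'; python3 -m crank '[[0.3,0,0.2,0,0],[0.3,0,0.44,0,0],[0.3,0,0.44,0,0],[0.3,0,0.44,0,0]]'
python3 - <<'E'
from h import *
cv2.imwrite('pics/t2.png',get_image('top')[:,:,::-1]);cv2.imwrite('pics/s2.png',get_image('side')[:,:,::-1]); print(get_state()['position'])
a=cv2.imread('pics/t2.png')[140:320,150:310];b=cv2.imread('pics/s2.png')[130:260,210:410]
cv2.imwrite('pics/c2.png',np.hstack([cv2.resize(a,(400,450),interpolation=2),cv2.resize(b,(400,260),interpolation=2) if 0 else cv2.copyMakeBorder(cv2.resize(b,(400,260),interpolation=2),0,190,0,0,0)]))
E
```

```text
time: 5.03
position: [0.4103, -0.2136, 0.1087]
tool_rot: [0.258, 3.13, 0.001]
ft_force: [-0.1, 0.4, -2.2]
grip_width: 0.435
grip_force: 50.0
time: 5.65
position: [0.4344, -0.0101, 0.1072]
tool_rot: [-0.247, -3.129, 0.001]
ft_force: [0.4, -0.6, -0.9]
grip_width: 0.436
grip_force: 50.0
time: 6.15
position: [0.4349, 0.0726, 0.1077]
tool_rot: [-0.26, -3.129, 0.003]
ft_force: [-0.7, -0.9, -1.8]
grip_width: 0.432
grip_force: 50.0
[0.43516029 0.07235477 0.10805171]
```

View pics/c2.png

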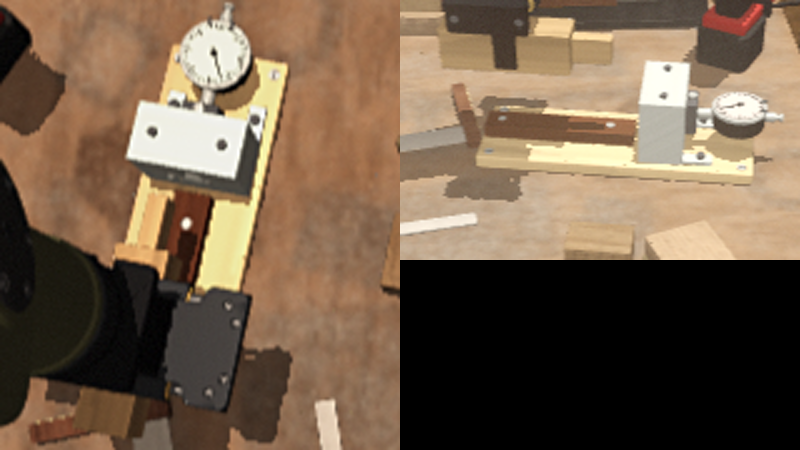

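The top view shows the tenon at about pixel (210,227), parallel to the bed, and the side view shows the rail level. I'll lower it to just above the bed and measure tenon against bed there.

```bash
python3 -m crank '[[0.3,0,0,-0.1,0],[0.3,0,0,-0.25,0],[0.3,0,0,-0.31,0],[0.3,0,0,-0.31,0]]'
python3 - <<'E'
from m import *
for n in('top','side'): cv2.imwrite(f'pics/{n}3.png',get_image(n)[:,:,::-1])
P=np.mean([get_state()['position'] for _ in range(1)],0);print(P)
im=cv2.imread('pics/top3.png'); s=cv2.imread('pics/side3.png')
for dx in(-.065,.065,.105):
    g=np.radians(-9.4);X=np.array([P[0]+dx*np.cos(g),P[1]+dx*np.sin(g),P[2]+.0134]);print(dx,proj('top',X),proj('side',X))
a=im[185:265,180:260];b=s[150:230,270:370]
cv2.imwrite('pics/c3.png',np.hstack([cv2.resize(a,(400,400),interpolation=2),cv2.copyMakeBorder(cv2.resize(b,(400,320),interpolation=2),0,80,0,0,0)]))
E
```

```text
time: 6.75
position: [0.4349, 0.0732, 0.0461]
tool_rot: [-0.26, -3.129, 0.002]
ft_force: [-0.8, 0.0, -1.7]
grip_width: 0.435
grip_force: 50.0
[0.43614302 0.07401231 0.04733972]
-0.065 [201.84240437 311.53392028] [236.00786312 174.64370702]
0.065 [217.41743676 243.88314934] [297.99359044 178.31226839]
0.105 [222.05977912 223.71895119] [317.32347482 179.45628767]
```

View pics/c3.png

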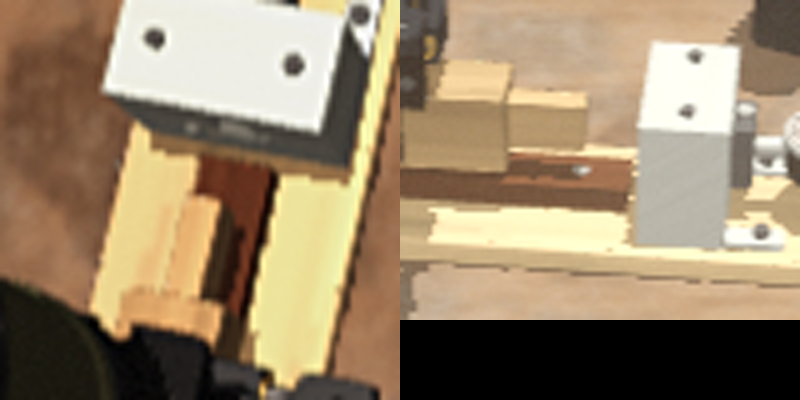

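The tenon and block are both clear. In the top view the tenon's top end corners are at crop (187,193) and (222,202), and the bed is visible on its right side.

```bash
python3 - <<'E'
from m import *
f=lambda c:(180+(c[0]+.5)/5-.5,185+(c[1]+.5)/5-.5)
fs=lambda c:(270+(c[0]-400+.5)/4-.5,150+(c[1]+.5)/4-.5)
g=np.radians(-9.4);M=np.array([.564,.053]);R=np.array([[np.cos(g),np.sin(g)],[-np.sin(g),np.cos(g)]])
G=lambda X:np.round(1000*(R@(X[:2]-M)),1)
for k,p in dict(endL=(187,193),endR=(222,202),baseL=(163,282),baseR=(205,300),shL=(123,290),shR=(222,306)).items():
    print(k,G(onz('top',*f(p),.0735 if k[0]!='s' else .0815)))
im=cv2.imread('pics/top0.png');h=cv2.cvtColor(im,cv2.COLOR_BGR2HSV)
bed=roi(cv2.inRange(h,(0,120,30),(14,255,125)),198,238,217,297);bed=cv2.morphologyEx(bed,cv2.MORPH_OPEN,np.ones((5,5)))
W=np.array([G(x) for x in (lambda W:W)(rect(bed,.03)[3])])
for lo in range(-150,-10,20):
    y=W[(W[:,0]>lo)&(W[:,0]<lo+20),1];print(lo+10,np.round([np.median(y[y>0]),np.median(y[y<0])],1))
white=roi(cv2.inRange(h,(0,0,180),(180,60,255)),195,258,178,220);white=cv2.morphologyEx(white,cv2.MORPH_OPEN,np.ones((5,5)))
W=np.array([G(x) for x in rect(white,.089)[3]]);print('block',W.min(0),W.max(0))
# heights of tenon end from side: top/bottom edges on near vertical face y
for p in ((586,93),(586,148)):
    o,d=ray('side',*fs(p)); e=onz('top',*f((222,202)),.0735); t=(e[1]-o[1])/d[1];print(np.round((o+d*t)*1000,1),e)
E
```

```text
endL [-27.4   6.2]
endR [-28.3  -7.6]
baseL [-62.5   7.5]
baseR [-66.2  -9.7]
shL [-69.1  19.3]
shR [-68.1 -18.4]
-140 [ 10.8 -11.9]
-120 [ 14.4 -12.7]
-100 [ 14.  -12.5]
-80 [ 14.2 -12.5]
-60 [ 14.4 -12.8]
-40 [ 13.7 -12.3]
-20 [ 13.  -12.5]
block [  2.8 -41. ] [48.4 42.3]
[536.9  50.1  80.6] [0.53481619 0.05009345 0.0735    ]
[536.9  50.1  47.8] [0.53481619 0.05009345 0.0735    ]
```

The mouth axis lies at about +0.7 mm in my frame and the tenon at about -0.9 mm, so I shift 1.6 mm left. Then I lower onto the bed, watching the force.

```bash
python3 -m crank '[[0.3,0.001,0.008,-0.01,0],[0.3,0.001,0.008,-0.025,0],[0.3,0.001,0.008,-0.033,0],[0.3,0.001,0.008,-0.033,0]]';python3 -m crank '[[0.3,0,0,-0.003,0],[0.3,0,0,-0.003,0]]';python3 -m crank '[[0.3,0,0,-0.003,0],[0.3,0,0,-0.003,0]]'
```

```text
time: 7.35
position: [0.4355, 0.0758, 0.0399]
tool_rot: [-0.257, -3.131, 0.0]
ft_force: [0.7, -0.4, -1.1]
grip_width: 0.436
grip_force: 50.0
time: 7.6
position: [0.4356, 0.0758, 0.0394]
tool_rot: [0.257, 3.131, 0.0]
ft_force: [-0.4, 0.6, -1.4]
grip_width: 0.429
grip_force: 50.0
time: 7.85
position: [0.4356, 0.0758, 0.0388]
tool_rot: [-0.257, -3.131, -0.0]
ft_force: [-0.4, -0.4, -1.8]
grip_width: 0.435
grip_force: 50.0
```

```bash
python3 -m crank '[[0.3,0.03,-0.0065,0,0],[0.3,0.06,-0.0115,0,0],[0.3,0.099,-0.018,-0.001,0],[0.3,0.099,-0.018,-0.001,0]]';python3 -m crank '[[0.3,0.02,-0.0033,0,0],[0.3,0.04,-0.0065,0,0],[0.3,0.06,-0.01,0,0],[0.3,0.06,-0.01,0,0]]'
python3 - <<'E'
from h import *
for n in('top','side'): cv2.imwrite(f'pics/{n}4.png',get_image(n)[:,:,::-1])
im=cv2.imread('pics/top4.png'); s=cv2.imread('pics/side4.png')
a=im[175:255,185:265];b=s[150:230,270:370]
cv2.imwrite('pics/c4.png',np.hstack([cv2.resize(a,(400,400),interpolation=2),cv2.copyMakeBorder(cv2.resize(b,(400,320),interpolation=2),0,80,0,0,0)]))
E
```

```text
time: 8.35
position: [0.4563, 0.0719, 0.0386]
tool_rot: [0.258, 3.13, -0.0]
ft_force: [0.6, 0.6, -0.4]
grip_width: 0.432
grip_force: 50.0
time: 8.85
position: [0.4683, 0.0701, 0.0387]
tool_rot: [0.258, 3.129, 0.0]
ft_force: [-0.1, -0.2, 0.2]
grip_width: 0.431
grip_force: 50.0
```

View pics/c4.png

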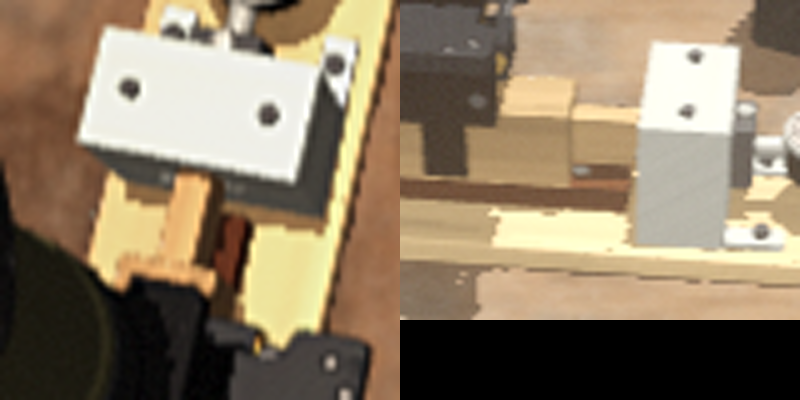

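The tenon is at the mouth in both views, centred, with no contact force. I continue in steps, checking the force.

```bash
python3 -m crank '[[0.3,0.02,-0.0035,0,0],[0.3,0.04,-0.007,0,0],[0.3,0.05,-0.009,0,0],[0.3,0.05,-0.009,0,0]]';python3 -m crank '[[0.3,0.02,-0.0033,0,0],[0.3,0.04,-0.0065,0,0],[0.3,0.04,-0.0065,0,0]]'
```

```text
time: 9.45
position: [0.4776, 0.0684, 0.0386]
tool_rot: [0.258, 3.131, 0.0]
ft_force: [-2.6, 0.6, 3.3]
grip_width: 0.433
grip_force: 50.0
time: 9.82
position: [0.4863, 0.067, 0.0386]
tool_rot: [0.257, 3.129, 0.0]
ft_force: [0.3, 0.0, 0.8]
grip_width: 0.435
grip_force: 50.0
```

```bash
python3 -m crank '[[0.3,0.01,-0.0017,0,0],[0.3,0.02,-0.0033,0,0],[0.3,0.02,-0.0033,0,0]]';python3 -m crank '[[0.3,0.01,-0.0017,0,0],[0.3,0.02,-0.0033,0,0],[0.3,0.02,-0.0033,0,0]]'
```

```text
time: 10.2
position: [0.4893, 0.0665, 0.0386]
tool_rot: [-0.257, -3.131, -0.0]
ft_force: [-3.0, 1.1, 4.8]
grip_width: 0.437
grip_force: 50.0
time: 10.58
position: [0.4905, 0.0663, 0.0386]
tool_rot: [-0.256, -3.125, -0.0]
ft_force: [-10.5, 1.6, 14.6]
grip_width: 0.43
grip_force: 50.0
```

Fz is up with Fx, more than the plunger alone would give, so I'll look before pushing further.

```bash
python3 - <<'E'
from h import *
for n in('top','side'): cv2.imwrite(f'pics/{n}5.png',get_image(n)[:,:,::-1])
for i in range(4):
    s=get_state(); print(s['position'],s['ft_force'],s['torque'],s['grip_force']); get_image('top')
im=cv2.imread('pics/top5.png'); s=cv2.imread('pics/side5.png')
a=im[175:255,185:265];b=s[150:230,270:370]
cv2.imwrite('pics/c5.png',np.hstack([cv2.resize(a,(400,400),interpolation=2),cv2.copyMakeBorder(cv2.resize(b,(400,320),interpolation=2),0,80,0,0,0)]))
E
```

```text
[0.49052753 0.06629199 0.03858714] [-11.67066378   1.28626336  12.28231629] [0.29083945 2.22341576 0.0585415 ] 49.99956934712827
[0.49053164 0.06630507 0.03862388] [-11.26532584   0.53188735  13.07890569] [ 0.28637793  2.18734683 -0.02587283] 49.99939972534776
[0.49053387 0.06630251 0.03862166] [-11.8815763    1.12432137  12.30993552] [0.26309549 2.1845795  0.02924142] 49.999553728848696
[0.49050891 0.06629349 0.03859242] [-11.27513893   1.39404708  12.73829352] [ 0.22909855  2.13733583 -0.02392434] 49.99953514896333
```

View pics/c5.png

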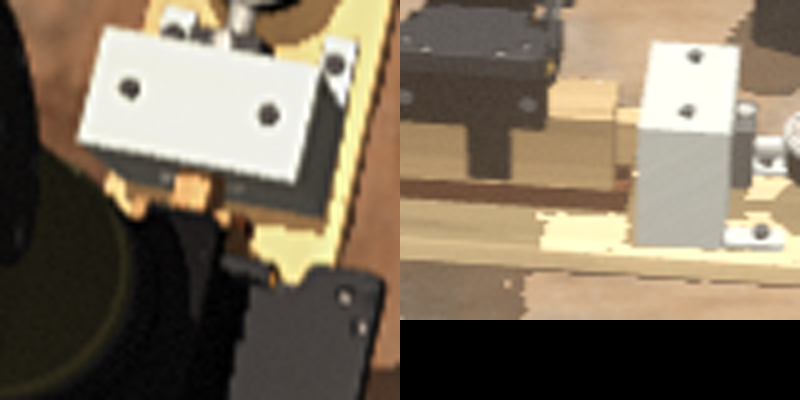

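Both views show the tenon about 30 mm in and straight. The force fits the spring plus bed friction: joint compliance is pressing the rail down on the bed. I'll raise the command slightly to relieve it, then push on.

```bash
python3 -m crank '[[0.3,0,0,0.01,0],[0.3,0,0,0.01,0]]'; python3 -m crank '[[0.3,0.01,-0.0017,0.005,0],[0.3,0.02,-0.0033,0.01,0],[0.3,0.02,-0.0033,0.01,0]]'
```

```text
time: 11.12
position: [0.4917, 0.0659, 0.0395]
tool_rot: [-0.256, -3.128, 0.001]
ft_force: [-3.6, 1.3, -2.6]
grip_width: 0.434
grip_force: 50.0
time: 11.5
position: [0.495, 0.0651, 0.0411]
tool_rot: [-0.257, -3.126, 0.002]
ft_force: [-6.5, 2.1, -4.6]
grip_width: 0.432
grip_force: 50.0
```

```bash
python3 -m crank '[[0.3,0,0,-0.008,0],[0.3,0,0,-0.008,0]]'; python3 -m crank '[[0.3,0.01,-0.0017,0,0],[0.3,0.015,-0.0025,0,0],[0.3,0.015,-0.0025,0,0]]'
```

```text
time: 11.75
position: [0.4962, 0.065, 0.0403]
tool_rot: [-0.257, -3.128, 0.001]
ft_force: [-5.5, 1.7, -2.8]
grip_width: 0.432
grip_force: 50.0
time: 12.12
position: [0.4987, 0.0646, 0.0402]
tool_rot: [-0.257, -3.127, 0.001]
ft_force: [-7.2, 1.4, -1.6]
grip_width: 0.43
grip_force: 50.0
```

```bash
python3 -m crank '[[0.3,0.005,-0.0008,-0.003,0],[0.3,0.01,-0.0016,-0.003,0],[0.3,0.01,-0.0016,-0.003,0]]'; python3 -m crank '[[0.3,0.005,-0.0008,0,0],[0.3,0.01,-0.0016,0,0],[0.3,0.01,-0.0016,0,0]]'
```

```text
time: 12.5
position: [0.5008, 0.0642, 0.0398]
tool_rot: [-0.257, -3.127, 0.001]
ft_force: [-8.2, 2.1, 0.5]
grip_width: 0.431
grip_force: 50.0
time: 12.88
position: [0.5022, 0.0641, 0.0397]
tool_rot: [-0.257, -3.126, 0.001]
ft_force: [-9.2, 1.4, 1.1]
grip_width: 0.432
grip_force: 50.0
```

```bash
python3 -m crank '[[0.3,0.005,-0.0008,0,0],[0.3,0.01,-0.0016,0,0],[0.3,0.01,-0.0016,0,0]]'; python3 -m crank '[[0.3,0.005,-0.0008,0,0],[0.3,0.01,-0.0016,0,0],[0.3,0.01,-0.0016,0,0]]'
```

```text
time: 13.25
position: [0.5022, 0.0641, 0.0395]
tool_rot: [-0.256, -3.122, 0.001]
ft_force: [-15.2, 2.1, 4.7]
grip_width: 0.433
grip_force: 50.0
time: 13.62
position: [0.5023, 0.0641, 0.039]
tool_rot: [-0.256, -3.118, 0.001]
ft_force: [-18.9, 3.0, 8.5]
grip_width: 0.435
grip_force: 50.0
```

The rail is hard against the stops: x no longer advances and the push is about 19 N. I'll hold and confirm it is steady.

```bash
python3 -m crank '[[0.3,0,0,0,0],[0.3,0,0,0,0],[0.3,0,0,0,0],[0.3,0,0,0,0],[0.3,0,0,0,0]]'
python3 - <<'E'
from h import *
for n in('top','side'): cv2.imwrite(f'pics/{n}6.png',get_image(n)[:,:,::-1])
s=get_state(); print(s['position'],s['ft_force'])
im=cv2.imread('pics/top6.png'); s=cv2.imread('pics/side6.png')
a=im[135:255,185:285];b=s[150:230,270:370]
cv2.imwrite('pics/c6.png',np.hstack([cv2.resize(a,(375,450),interpolation=2),cv2.copyMakeBorder(cv2.resize(b,(400,320),interpolation=2),0,130,0,0,0)]))
E
```

```text
time: 14.25
position: [0.5023, 0.0641, 0.0391]
tool_rot: [-0.256, -3.118, 0.001]
ft_force: [-19.7, 3.3, 8.6]
grip_width: 0.432
grip_force: 50.0
[0.50231899 0.06406894 0.03903424] [-18.43007816   3.28808766   6.85839653]
```

View pics/c6.png

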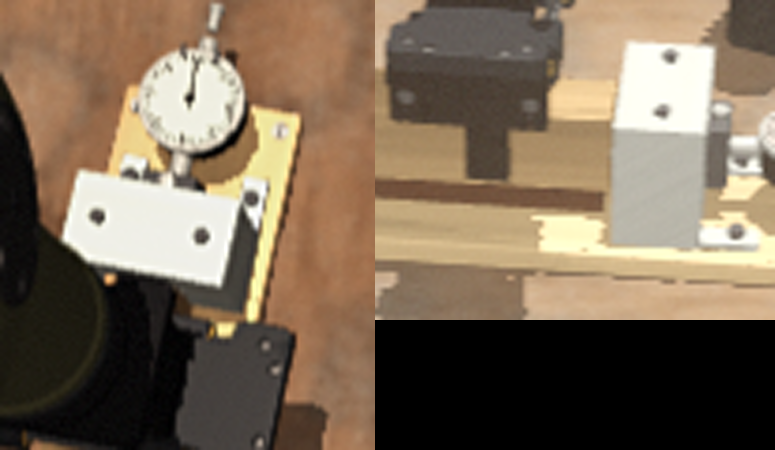

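The dial needle now points straight up to zero, at crop (192,60), and the side view shows the shoulders closed on the block. The push is a steady 19 N, so I'm handing in.

```bash
python3 -c "
from bench import *
print(close_job())"
```

```text
the job is handed in; nothing more can be done
None
```

I handed the job in with the tenon fully home in the gauge: the arm is still holding the rail's shoulders on the stop buttons at a steady push of about 19 N, the dial needle points straight up, and the uncut rail was never touched; `close_job()` returned no verdict, so I can't confirm the judged result.

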